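Tip the bench burner up onto its angle stop and clamp it

TASK

The bench burner hangs too low. Press its tail down from above until you feel it come firmly to rest on the stop bolt underneath, so that the nozzle tips up to its working angle, then swing the black clamp lever beside it right down towards the tail until it stops, to lock it there. Never push the burner harder than about 25 N, go easy on the lever too, keep off the nozzle, and leave the other things on the bench where they are.

Things in the scene. Friction and masses are not known exactly. Their poses are not given: they have to be found in the camera images.
- burner_base: fixed steel mount: base plate 190 x 110 x 8 mm (x -130 to 60 mm) with two upright cheeks (36 mm long in x, 154 mm high, 68 mm over all in y) that carry the pivot. Origin on the bench under the pivot; the pivot axis is along its y, 120 mm above the bench. +x points to the nozzle side, -x to the tail side, +y to the burner's left (clamp lever side). Its place and yaw differ each time.
- burner: burner, 250 mm long, 0.9 kg; origin on the pivot axis, x along the barrel to the nozzle. Its tail is a brass valve block: x -135 to -70, y -22 to 22, z -17 to 17 mm in this frame; hose barbs behind it, black valve knobs on its -y side. Turns only about the pivot, with stiff friction (4 to 7 N at the tail while unclamped), and stays where left. Starts 7 deg nozzle down to 5 deg up; the stop lies at 15 to 31 deg up.
- tail_top (a point): where to press: on the flat top of the valve block, on the middle line, 115 mm behind the pivot and 20 mm from the block's rear edge; the block is 44 mm wide, with nothing above it
- stop_post: steel post 30 x 30 x 40 mm on the base plate under the tail, 85 mm behind the pivot; origin at its foot, 8 mm above the bench. On it stands a stop bolt with a white capped head 18 mm wide. How far it is screwed out differs each time (head top 62 to 80 mm above the bench) and is not measured: the tail's underside comes down on it and that must be felt: the force then climbs by 5 to 8 N per mm.
- nozzle: steel nozzle 36 mm in diameter, 42 mm long, on the front end of the burner, not to be touched. Origin at its rear face, 48 mm in front of the pivot.
- clamp_lever (a joint): angle of the clamp lever about the pivot axis, rad: 0 = loose, pointing to the tail side and 34 deg (0.60 rad) above level; grows as it swings down towards the tail; 0.66 = down on its rubber-sleeved stop pin, 3 deg below level, burner clamped (force then climbs by 3 to 5 N per mm). Starts at 0 to 0.10. Takes 3 to 6 N near its end; stays where left. Clamping stiffens the burner's pivot, so it comes last.
- lever_end (a point): centre of the ball (19 mm diameter) at the free end of the clamp lever, 86 mm from the pivot axis, 58 mm to the +y side of the burner's middle line. The lever is a straight round black bar 14 mm thick from hub to ball; it can be pushed down from above anywhere near the ball.
- paddle: graphite paddle with wooden handle lying beside the mount, 210 mm long, 16 mm high; leave alone. Origin under its middle.
- tweezers: steel tweezers lying beside the mount on the lever side, 150 mm long, 4 mm high; leave alone
- matchbox: cardboard box 110 x 65 x 22 mm; leave alone
- dish: small white dish 84 mm wide, 22 mm high; leave alone
- mandrel_jar: green glass jar 76 mm wide, 90 mm high, with thin steel mandrels standing up to 215 mm; leave alone
- tumbler: blue drinking tumbler 82 mm wide, 143 mm high; leave alone
- frit_jar: small amber jar with white cap, 50 mm wide, 59 mm high; leave alone

How it is judged:
By the outcome, as a careful person would: the job done as asked, in the order asked, and still so for the second after the job is handed in, with the robot touching nothing.
It also fails if it takes over 51 s, if anything falls off the work surface, if the arm or the gripper's body presses on something with over 40 N, if the wrist force passes 120 N, or if a joint passes its speed limit or range.

ROBOT

A 6-joint arm with a two-finger parallel gripper is mounted at the origin on the work surface. World frame = base frame: x ahead of the robot, y to its left, z up, the work surface at z = 0. Lengths are in m, angles in degrees, forces in N, time in s.
With the tool pointing down it reaches from about 0.3 to 0.75 m from the base axis. Payload 8.5 kg.
Tool frame: the origin (TCP) lies at the very end of the fingers, on their centre line; the grasp point (between the pads) lies 19 mm behind it (env.pinch_z is the distance from the TCP to the grasp point, in m); z points along the fingers, y is the line along which they close (so a half turn about z gives the same grasp; the last joint's range is limited). The gripper opens to 85 mm and grips with 20 to 120 N. Pads are 22 mm wide; open, the fingers measure 114 mm over their backs; the gripper's body (76 mm by 85 mm) begins 54 mm behind the grasp point. The pads swing forward as they close: fully open they stand 13 mm farther back than shut.
Start: joints at [-78.226, 21.807, 74.336, -0, 83.858, -12.336], TCP at [0.225, -0.502, 0.231] pointing down, gripper open.
Joint ranges: [-178.18, 178.18], [-50.72, 133.34], [12.68, 142.11], [-81.47, 261.47], [9.98, 163.14], [-165.26, 165.26]. Speed limits (degrees/s): [136.94, 136.94, 180, 180, 180, 180].

INTERFACE

Orientations are given as a 3x3 rotation matrix whose columns are the frame's x, y, z axes.
In Python, from rig import env, viewer gives the robot as it stands.
- The arm moves only by the tool drive_tool, never from a script. Its argument "series" is a list of rows, each a list of 3 entries, a list of its own where there are three numbers: the shift along the tool's x, y, z in m, then the turn about the tool's z in degrees, then the finger opening in m, from 0 to 0.0854. A call has 1 to 20 rows; each row is the pose to reach, as a shift and turn from the pose commanded when the call began, along the tool's axes at that moment; what a row does not reach only later rows make up. A row lasts 1/10 s, in which the tool goes at most 50 mm and 8.59 degrees, less where a joint would pass 70% of its speed; a pose out of reach is approached as far as the arm can. A call with a gripper value outside its range is refused whole. The fingers move at their own pace and stop on an object; "newtons" is the grip in N (left out, the last holds). Time passes only in rows, so rows that repeat a pose let the fingers close. It gives the time, the measured TCP pose, the force, the opening and the grip force at its end, in the units of the state.
- env.observe(): the state, without advancing time (a new reading comes with each control period).
- viewer.get_image(name): name is "scene" or "top" or "wrist"; returns a dict with "img" (420x560x3 uint8, red, green, blue), "depth" (420x560 float32, m along the optical axis (not along the pixel's ray), 0 where there is no reading), "camera_matrix" (3x3 intrinsics, pixels), "distortion" ([k1, k2, p1, p2, k3] as OpenCV has them; the pictures are not rectified), "rvec" (rotation vector, rad) and "tvec" (3), from world to camera coordinates, as OpenCV has them. Camera axes: x right, y down, z forward; pixel columns grow to the right and rows downward; lengths in m; the calibration is good to about 2 mm. A picture is of the moment at which its call begins.
- env.close_job(): hands the job in; it is judged then, once.
The state is a dict: "time_s": time; "q": joint angles; "qvel": joint speeds; "joint_efforts": joint torques, N m; "position": TCP position; "tool_rot": TCP orientation; "ft_force": force on the tool from outside, world axes, zero at the start; "wrist_torque": the same for the moment, N m; "grip_width": finger opening in m; "gripper_force": force on a finger pad.
Only numpy, scipy, OpenCV 4.12 (cv2) and the standard library are available. Lean on these libraries where they do the work, as an engineer would, in place of code of your own. Each camera call takes 0.05 s, during which the arm holds its last target. There are 200 camera calls.

## Working session

There is one attempt and no reset: what is moved stays moved. The work goes in short steps, Python scripts to look and compute and a tool call to move; the robot and the scene stay as the last step left them, time stands still between calls to the robot, and variables do not carry over. Pictures are saved under pics/ and viewed, at most 10 in all, crops included, and the job is handed in when it is done.

Besides the shell and the picture viewer there is one more tool, called after "Call:" as name(argument=value, ...) on one line, values as JSON. drive_tool: Moves the arm, as the interface text tells. Its arguments: {"type":"object","properties":{"series":{"type":"array"},"newtons":{"type":"number"}},"required":["series"]}

```bash
mkdir -p pics; cat > h.py <<'E'
import numpy as np, cv2
from rig import env, viewer
def grab(n,name):
    d=viewer.get_image(n); np.savez(f'pics/{name}.npz',**d)
    cv2.imwrite(f'pics/{name}.png',d['img'][:,:,::-1]); return d
def load(name): return dict(np.load(f'pics/{name}.npz'))
def pt(d,u,v,z=None):
    """world point of pixel by depth (median 3x3)"""
    K=d['camera_matrix'];R,_=cv2.Rodrigues(d['rvec']);t=d['tvec'].reshape(3)
    n=cv2.undistortPoints(np.array([[[u,v]]],float),K,d['distortion'])[0,0]
    r=np.array([n[0],n[1],1.]);
    if z is None:
        w=d['depth'][int(v)-1:int(v)+2,int(u)-1:int(u)+2]; w=w[w>0]
        s=np.median(w) if w.size else np.nan
    else:
        o=-R.T@t; q=R.T@r; s=(z-o[2])/q[2]
    return R.T@(r*s-t)
def proj(d,P): return cv2.projectPoints(np.atleast_2d(np.array(P,float)),d['rvec'],d['tvec'],d['camera_matrix'],d['distortion'])[0][:,0]
E
python3 - <<'E'
from h import *
a=grab('scene','s0');b=grab('top','t0')
o=env.observe();print(o['time_s'],o['position'],o['tool_rot'],o['ft_force'],o['grip_width'])
E
```

```text
0.1 [ 0.22460385 -0.50178058  0.23078957] [[ 9.12779625e-01  4.08452311e-01 -2.57368309e-04]
 [ 4.08452305e-01 -9.12778836e-01  1.22922436e-03]
 [ 2.67159185e-04 -1.22713363e-03 -9.99999211e-01]] [-0.05232487  0.14181287  0.41570944] 0.08534150291572047
```

View pics/t0.png

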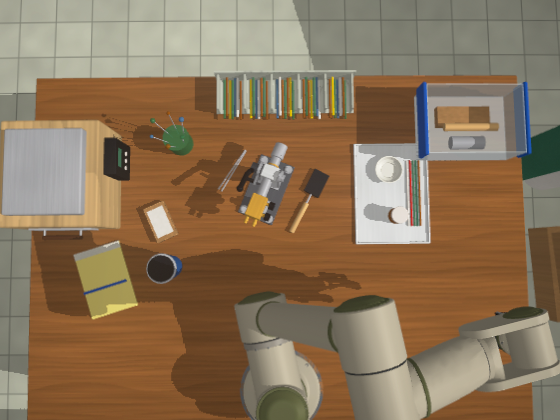

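View pics/s0.png

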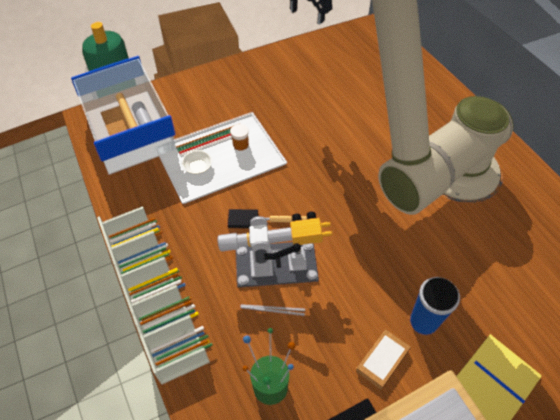

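The top view shows the burner with its brass tail near (258,208) and nozzle near (280,152). The lever is at about (244,180), on the left. In the scene view the tail is near (307,229) and the lever ball near (298,247). I'll enlarge both.

```bash
python3 - <<'E'
from h import *
for n,(x,y,w,h) in dict(t0=(220,135,112,100),s0=(210,205,128,96)).items():
    d=load(n); cv2.imwrite(f'pics/{n}c.png',cv2.resize(d['img'][y:y+h,x:x+w,::-1],None,fx=6,fy=6,interpolation=cv2.INTER_CUBIC))
t=load('t0')
for p in [(257,208),(252,206),(262,210),(265,180),(280,152),(250,215),(265,200),(245,180),(228,165)]: print(p,pt(t,*p).round(4))
E
```

```text
(257, 208) [0.5283 0.0591 0.1483]
(252, 206) [0.5339 0.0727 0.1487]
(262, 210) [0.5228 0.0456 0.1468]
(265, 180) [0.6064 0.037  0.1365]
(280, 152) [ 0.6855 -0.0053  0.1298]
(250, 215) [0.5093 0.0782 0.1502]
(265, 200) [0.5503 0.0373 0.1443]
(245, 180) [0.6048 0.0911 0.1531]
(228, 165) [0.6705 0.1518 0.0023]
```

View pics/t0c.png

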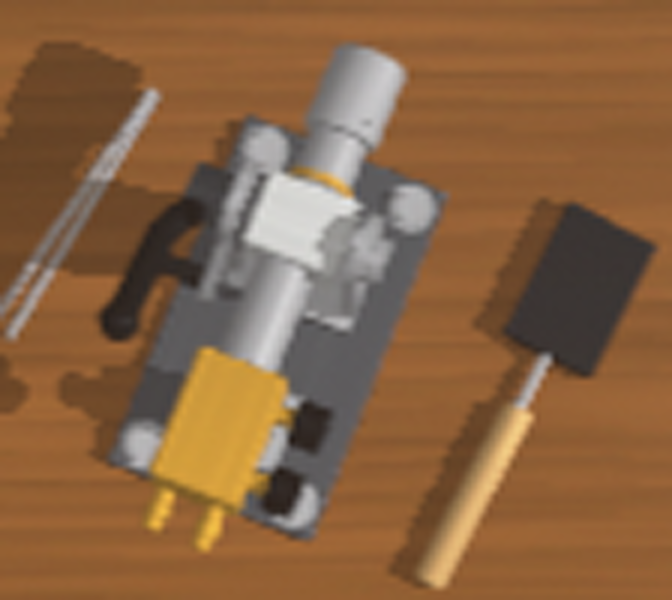

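View pics/s0c.png

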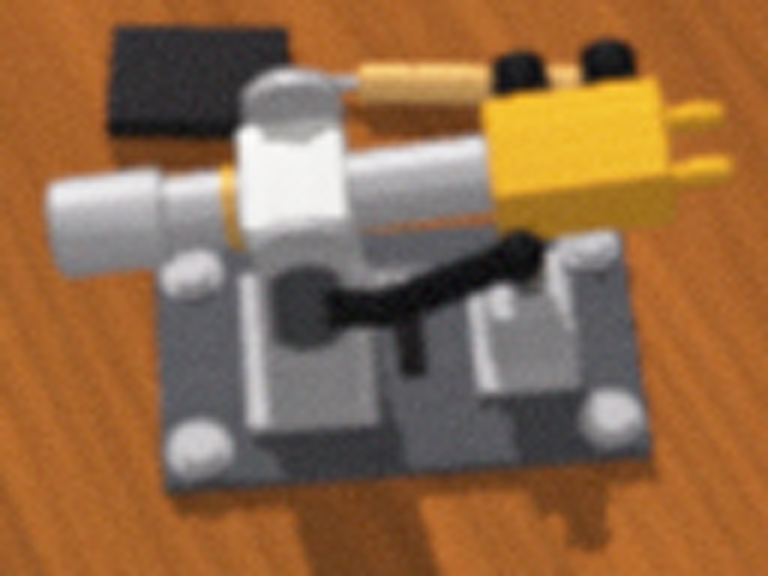

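```bash
cat > fit.py <<'E'
from h import *
from scipy.optimize import least_squares
def model(p):
    x,y,w,a=p; c,s=np.cos(w),np.sin(w); ca,sa=np.cos(a),np.sin(a)  # a = nozzle up
    base=[(60,55,8),(60,-55,8),(-130,-55,8),(-130,55,8)]
    blk=[(ca*X-sa*17,Y,120+sa*X+ca*17) for X,Y in [(-70,22),(-70,-22),(-135,-22),(-135,22)]]
    P=np.array(base+blk)/1000
    return np.c_[x+c*P[:,0]-s*P[:,1],y+s*P[:,0]+c*P[:,1],P[:,2]]
E
python3 - <<'E'
from fit import *
t=load('t0');s=load('s0')
ut=np.array([(250,115),(448,193),(312,538),(110,462),(203,347),(288,380),(235,508),(155,470)])/6+[220,135]
us=np.array([(167,492),(652,458),(502,235),(490,105),(655,80),(670,180)])/6+[210,205]
def res(p):
    M=model(p); return np.r_[(proj(t,M)-ut).ravel(),(proj(s,M[[0,3,4,5,6,7]])-us).ravel()]
r=least_squares(res,[.62,.03,-.4,-.1],loss='soft_l1')
x,y,w,a=r.x;print(r.x.round(4),np.degrees(r.x[2:]));print(res(r.x).reshape(-1,2).round(1))
img=t['img']; hsv=cv2.cvtColor(img,cv2.COLOR_RGB2HSV)
# depth points on block top -> burner frame heights
vv,uu=np.mgrid[190:222,244:270]
R=np.array([[np.cos(w),-np.sin(w)],[np.sin(w),np.cos(w)]])
L=[]
for u,v in zip(uu.ravel(),vv.ravel()):
    P=pt(t,u,v)
    q=R.T@(P[:2]-[x,y])
    if P[2]>.12 and -.130<q[0]<-.075 and abs(q[1])<.017: L.append([*q,P[2]])
L=np.array(L);print(len(L),np.polyfit(L[:,0],L[:,2],1),np.arctan(np.polyfit(L[:,0],L[:,2],1)[0])*57.3,L.mean(0))
print('ball',pt(t,239.8,188.5),R.T@(pt(t,239.8,188.5)[:2]-[x,y]),pt(s,210+522/6,205+250/6))
b=pt(s,210+522/6,205+250/6); print(R.T@(b[:2]-[x,y]))
for l in (0,.05,.1,.66):
    th=.6-l; 
    P=np.r_[[x,y]+R@[-.086*np.cos(th),.058],.12+.086*np.sin(th)]
    print(l,P.round(4),((proj(t,P)-[220,135])*6).round(),((proj(s,P)-[210,205])*6).round())
E
```

```text
[ 0.6275  0.0242 -0.3772 -0.0468] [-21.61262069  -2.6792503 ]
[[-1.3 -0.5]
 [-0.4 -0.6]
 [-0.3  0.5]
 [-0.9 -0. ]
 [-0.8 -0.2]
 [-0.   0. ]
 [ 0.2  0.7]
 [-1.5  1.3]
 [-1.  -1. ]
 [-0.1 -2.2]
 [-1.5 -5.5]
 [-1.7 -0.8]
 [ 0.3  0.3]
 [ 0.7  0.4]]
250 [-0.09681573  0.1389227 ] -5.530305277088235 [-1.02711374e-01 -1.07146231e-04  1.48866775e-01]
ball [0.57944009 0.10391277 0.17287595] [-0.07406448  0.05644823] [0.58218386 0.11043049 0.17406902]
[-0.07391427  0.06351833]
0 [0.5829 0.1042 0.1686] [[119. 314.]] [[511. 245.]]
0.05 [0.5807 0.1051 0.165 ] [[117. 320.]] [[518. 250.]]
0.1 [0.5787 0.1059 0.1612] [[116. 326.]] [[524. 256.]]
0.66 [0.5691 0.1097 0.1148] [[116. 357.]] [[549. 321.]]
```

The fit puts the pivot at (0.6275, 0.0242) with yaw -21.6° and tilt about -5° (nozzle down). The lever ball matches the model at 0.05–0.1 rad. I'll move above the tail with the fingers closing, and their closing axis along the barrel.

Call:
drive_tool(series=[[[0.1,-0.08,0.0],-9,0.0],[[0.2,-0.16,0.0],-18,0.0],[[0.3,-0.24,0.0],-27,0.0],[[0.4,-0.32,0.0],-36,0.0],[[0.5,-0.396,0.0],-44.3,0.0],[[0.5,-0.396,0.0],-44.3,0.0],[[0.5,-0.396,0.0],-44.3,0.0],[[0.5,-0.396,0.0],-44.3,0.0],[[0.5,-0.396,0.0],-44.3,0.0],[[0.5,-0.396,0.0],-44.3,0.0],[[0.5,-0.396,0.0],-44.3,0.0],[[0.5,-0.396,0.0],-44.3,0.0],[[0.5,-0.396,0.0],-44.3,0.0],[[0.5,-0.396,0.0],-44.3,0.0],[[0.5,-0.396,0.0],-44.3,0.0],[[0.5,-0.396,0.0],-44.3,0.0],[[0.5,-0.396,0.0],-44.3,0.0],[[0.5,-0.396,0.0],-44.3,0.0]], newtons=40)

```text
time_s: 1.9
position: [0.5191, 0.0628, 0.2315]
tool_rot: [[0.369, 0.929, 0.0], [0.929, -0.369, -0.0], [-0.0, 0.0, -1.0]]
ft_force: [-0.0, -0.1, -0.0]
grip_width: 0.0005
gripper_force: 0.0
```

Call:
drive_tool(series=[[[0.001,0,0.02],0,0.0],[[0.001,0,0.04],0,0.0],[[0.001,0,0.055],0,0.0],[[0.001,0,0.064],0,0.0],[[0.001,0,0.066],0,0.0],[[0.001,0,0.066],0,0.0]])

```text
time_s: 2.5
position: [0.5198, 0.0644, 0.1657]
tool_rot: [[0.368, 0.93, 0.0], [0.93, -0.368, -0.0], [0.0, 0.0, -1.0]]
ft_force: [0.2, 0.4, 0.0]
grip_width: 0.0002
gripper_force: 0.0
```

```bash
python3 - <<'E'
from h import *
o=env.observe();print(o['position'],o['ft_force'])
d=grab('scene','s1'); cv2.imwrite('pics/s1c.png',cv2.resize(d['img'][170:300,210:380,::-1],None,fx=4.5,fy=4.5,interpolation=cv2.INTER_CUBIC))
E
```

```text
[0.51981558 0.06438505 0.16566612] [0.20529666 0.42823917 0.0359169 ]
```

View pics/s1c.png

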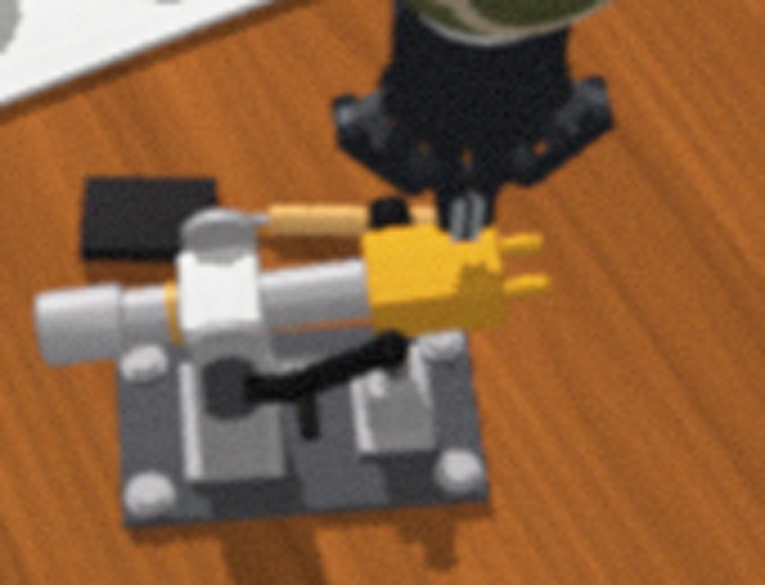

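The fingers sit centred over the valve block, tip at crop pixel (470,235), well clear of the lever ball at (395,347). Now I'll press gently.

Call:
drive_tool(series=[[[0,0,0.005],0,0.0],[[0,0,0.01],0,0.0],[[0,0,0.013],0,0.0],[[0,0,0.015],0,0.0],[[0,0,0.017],0,0.0],[[0,0,0.019],0,0.0],[[0,0,0.021],0,0.0],[[0,0,0.023],0,0.0],[[0,0,0.025],0,0.0],[[0,0,0.027],0,0.0],[[0,0,0.029],0,0.0],[[0,0,0.031],0,0.0],[[0,0,0.033],0,0.0],[[0,0,0.035],0,0.0]])

```text
time_s: 3.95
position: [0.5187, 0.0652, 0.1307]
tool_rot: [[0.368, 0.93, -0.002], [0.93, -0.368, 0.001], [0.0, -0.002, -1.0]]
ft_force: [-7.4, 2.6, 8.6]
grip_width: -0.0002
gripper_force: 4.4
```

Call:
drive_tool(series=[[[0,-0.001,0.002],0,0.0],[[0,-0.002,0.004],0,0.0],[[0,-0.002,0.006],0,0.0],[[0,-0.002,0.008],0,0.0],[[0,-0.002,0.01],0,0.0],[[0,-0.002,0.012],0,0.0]])

```text
time_s: 4.55
position: [0.518, 0.0655, 0.1191]
tool_rot: [[0.368, 0.93, 0.001], [0.93, -0.368, 0.0], [0.0, 0.001, -1.0]]
ft_force: [-2.5, 1.4, 7.4]
grip_width: 0.0003
gripper_force: 4.0
```

Call:
drive_tool(series=[[[0,0,0.002],0,0.0],[[0,0,0.004],0,0.0],[[0,0,0.006],0,0.0],[[0,0,0.008],0,0.0],[[0,0,0.009],0,0.0],[[0,0,0.01],0,0.0]])

```text
time_s: 5.15
position: [0.5184, 0.0654, 0.1092]
tool_rot: [[0.368, 0.93, 0.002], [0.93, -0.368, -0.0], [0.001, 0.002, -1.0]]
ft_force: [-0.6, 0.9, 6.9]
grip_width: -0.0
gripper_force: 3.7
```

Call:
drive_tool(series=[[[0,0,0.001],0,0.0],[[0,0,0.002],0,0.0]])

```text
time_s: 5.35
position: [0.5185, 0.0653, 0.1073]
tool_rot: [[0.368, 0.93, 0.003], [0.93, -0.368, -0.0], [0.001, 0.003, -1.0]]
ft_force: [-0.0, -0.4, 6.6]
grip_width: -0.0003
gripper_force: 3.7
```

```bash
python3 - <<'E'
from h import *
s=load('s0');w=-.3772;R=np.array([[np.cos(w),-np.sin(w)],[np.sin(w),np.cos(w)]])
for h in (.048,.062,.068,.074,.08):
    print(h,[((proj(s,np.r_[[.6275,.0242]+R@[-.085+dx,dy],h])-[210,205])*6)[0].round() for dx,dy in((0,0),(.009,0),(-.009,0),(0,.009))])
print([((proj(s,np.r_[[.6275,.0242]+R@q,.048])-[210,205])*6)[0].round() for q in([-.07,.015],[-.1,.015])])
E
```

```text
0.048 [array([523., 280.]), array([500., 282.]), array([546., 278.]), array([526., 300.])]
0.062 [array([524., 261.]), array([501., 263.]), array([547., 259.]), array([527., 281.])]
0.068 [array([524., 253.]), array([501., 254.]), array([548., 251.]), array([527., 273.])]
0.074 [array([525., 244.]), array([501., 246.]), array([548., 242.]), array([528., 264.])]
0.08 [array([525., 236.]), array([502., 238.]), array([549., 234.]), array([528., 256.])]
[array([488., 316.]), array([566., 310.])]
```

Call:
drive_tool(series=[[[0,0,0.001],0,0.0],[[0,0.0005,0.002],0,0.0]])

```text
time_s: 5.55
position: [0.5188, 0.0651, 0.1052]
tool_rot: [[0.368, 0.93, 0.002], [0.93, -0.368, -0.0], [0.001, 0.002, -1.0]]
ft_force: [-2.1, 0.5, 7.9]
grip_width: 0.0
gripper_force: 3.8
```

Call:
drive_tool(series=[[[0,0,0.001],0,0.0],[[0,0,0.002],0,0.0]])

```text
time_s: 5.75
position: [0.519, 0.0651, 0.1032]
tool_rot: [[0.368, 0.93, 0.003], [0.93, -0.368, -0.0], [0.001, 0.003, -1.0]]
ft_force: [-0.7, -0.3, 7.9]
grip_width: -0.0
gripper_force: 3.7
```

Call:
drive_tool(series=[[[0,0,0.001],0,0.0],[[0,0.0005,0.002],0,0.0]])

```text
time_s: 5.95
position: [0.5194, 0.0649, 0.1012]
tool_rot: [[0.368, 0.93, 0.002], [0.93, -0.368, -0.0], [0.001, 0.002, -1.0]]
ft_force: [-1.8, 0.8, 8.3]
grip_width: 0.0
gripper_force: 3.8
```

Call:
drive_tool(series=[[[0,0,0.001],0,0.0],[[0,0.0005,0.002],0,0.0]])

```text
time_s: 6.15
position: [0.5197, 0.0648, 0.0992]
tool_rot: [[0.368, 0.93, 0.002], [0.93, -0.368, -0.0], [0.001, 0.002, -1.0]]
ft_force: [-2.7, 0.4, 6.8]
grip_width: 0.0001
gripper_force: 3.8
```

Call:
drive_tool(series=[[[0,0,0.001],0,0.0],[[0,0,0.002],0,0.0]])

```text
time_s: 6.35
position: [0.52, 0.0647, 0.0978]
tool_rot: [[0.368, 0.93, 0.003], [0.93, -0.368, -0.0], [0.001, 0.003, -1.0]]
ft_force: [-2.6, -0.9, 17.7]
grip_width: 0.0002
gripper_force: 9.1
```

The force jumped from about 7 to 18 N, so the tail is on the stop. I'll hold and check that this isn't momentary.

Call:
drive_tool(series=[[[0,0,0.0],0,0.0],[[0,0,0.0],0,0.0]])

```text
time_s: 6.55
position: [0.52, 0.0647, 0.0979]
tool_rot: [[0.368, 0.93, 0.003], [0.93, -0.368, -0.0], [0.001, 0.003, -1.0]]
ft_force: [-2.9, -0.8, 13.0]
grip_width: 0.0001
gripper_force: 6.7
```

Call:
drive_tool(series=[[[0,0,0.0003],0,0.0],[[0,0,0.0006],0,0.0],[[0,0,0.0006],0,0.0]])

```text
time_s: 6.85
position: [0.5201, 0.0647, 0.0977]
tool_rot: [[0.368, 0.93, 0.004], [0.93, -0.368, -0.001], [0.001, 0.004, -1.0]]
ft_force: [-4.0, -0.4, 16.5]
grip_width: -0.0005
gripper_force: 8.8
```

Call:
drive_tool(series=[[[0,0,0.0003],0,0.0],[[0,0,0.0005],0,0.0],[[0,0,0.0005],0,0.0]])

```text
time_s: 7.15
position: [0.5201, 0.0647, 0.0975]
tool_rot: [[0.368, 0.93, 0.004], [0.93, -0.368, -0.001], [0.001, 0.004, -1.0]]
ft_force: [-4.1, -0.7, 19.5]
grip_width: 0.0001
gripper_force: 10.4
```

Call:
drive_tool(series=[[[0,0,-0.001],0,0.0],[[0,0,-0.003],0,0.0],[[0,0,-0.01],0,0.0],[[0,0,-0.03],0,0.0],[[0,0,-0.06],0,0.0],[[0,0,-0.09],0,0.0],[[0,0,-0.107],0,0.0],[[0,0,-0.107],0,0.0],[[0.02,0.012,-0.107],0,0.0],[[0.04,0.024,-0.107],0,0.0],[[0.062,0.037,-0.107],0,0.0],[[0.062,0.037,-0.107],0,0.0],[[0.062,0.037,-0.107],0,0.0]])

```text
time_s: 8.45
position: [0.5759, 0.1089, 0.2009]
tool_rot: [[0.367, 0.93, -0.002], [0.93, -0.367, -0.0], [-0.001, -0.002, -1.0]]
ft_force: [-0.1, -0.7, -0.5]
grip_width: 0.0
gripper_force: 0.0
```

```bash
python3 - <<'E'
from h import *
d=grab('scene','s2'); cv2.imwrite('pics/s2c.png',cv2.resize(d['img'][170:300,210:380,::-1],None,fx=4.5,fy=4.5,interpolation=cv2.INTER_CUBIC))
E
```

```text
(no output)
```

View pics/s2c.png

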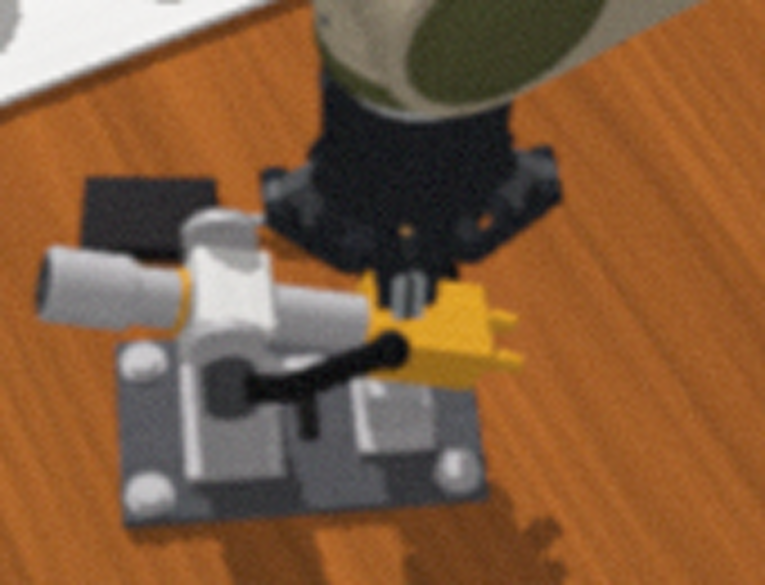

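Seen from the lever side, the tail is down, at crop pixel (430,335), and the nozzle is up at (90,285). The fingertips at (408,312) are above and just behind the ball at (392,348). Now the lever.

Call:
drive_tool(series=[[[0,0,0.006],0,0.0],[[0,0,0.012],0,0.0],[[0,0,0.018],0,0.0],[[0,0,0.021],0,0.0],[[0,0,0.023],0,0.0],[[0,0,0.025],0,0.0],[[0,0,0.027],0,0.0],[[0,0,0.029],0,0.0],[[0,0,0.031],0,0.0],[[0,0,0.033],0,0.0],[[0,0,0.035],0,0.0],[[0,0,0.037],0,0.0],[[0,0,0.039],0,0.0],[[0,0,0.041],0,0.0]])

```text
time_s: 9.9
position: [0.5758, 0.1094, 0.162]
tool_rot: [[0.368, 0.93, -0.0], [0.93, -0.368, 0.001], [0.001, -0.001, -1.0]]
ft_force: [-4.3, 2.0, 7.1]
grip_width: 0.0
gripper_force: 3.5
```

Call:
drive_tool(series=[[[0,-0.001,0.002],0,0.0],[[0,-0.002,0.004],0,0.0],[[0,-0.003,0.006],0,0.0],[[0,-0.004,0.008],0,0.0],[[0,-0.005,0.01],0,0.0],[[0,-0.006,0.012],0,0.0],[[0,-0.006,0.014],0,0.0],[[0,-0.007,0.016],0,0.0],[[0,-0.007,0.018],0,0.0],[[0,-0.007,0.02],0,0.0]])

```text
time_s: 10.9
position: [0.5695, 0.1118, 0.1417]
tool_rot: [[0.368, 0.93, -0.0], [0.93, -0.368, 0.001], [0.0, -0.0, -1.0]]
ft_force: [-3.2, 2.0, 5.1]
grip_width: 0.0001
gripper_force: 3.0
```

Call:
drive_tool(series=[[[0,-0.001,0.002],0,0.0],[[0,-0.001,0.004],0,0.0],[[0,-0.0015,0.006],0,0.0],[[0,-0.0015,0.008],0,0.0],[[0,-0.0015,0.01],0,0.0],[[0,-0.0015,0.012],0,0.0],[[0,-0.0015,0.013],0,0.0]])

```text
time_s: 11.6
position: [0.568, 0.1124, 0.1286]
tool_rot: [[0.368, 0.93, -0.001], [0.93, -0.368, 0.001], [0.0, -0.001, -1.0]]
ft_force: [-3.8, 1.4, 4.9]
grip_width: 0.0001
gripper_force: 2.7
```

Call:
drive_tool(series=[[[0,0,0.001],0,0.0],[[0,0,0.002],0,0.0],[[0,0,0.003],0,0.0]])

```text
time_s: 11.9
position: [0.5681, 0.1123, 0.1257]
tool_rot: [[0.368, 0.93, -0.0], [0.93, -0.368, 0.001], [0.0, -0.001, -1.0]]
ft_force: [-3.4, 1.1, 5.1]
grip_width: 0.0001
gripper_force: 2.7
```

Call:
drive_tool(series=[[[0,0,0.001],0,0.0],[[0,0,0.002],0,0.0],[[0,0,0.002],0,0.0]])

```text
time_s: 12.2
position: [0.5681, 0.1123, 0.1236]
tool_rot: [[0.368, 0.93, -0.001], [0.93, -0.368, 0.001], [0.0, -0.001, -1.0]]
ft_force: [-2.4, 0.9, 3.6]
grip_width: -0.0001
gripper_force: 2.1
```

Call:
drive_tool(series=[[[0,0,0.001],0,0.0],[[0,0,0.002],0,0.0]])

```text
time_s: 12.4
position: [0.5681, 0.1123, 0.1222]
tool_rot: [[0.368, 0.93, -0.0], [0.93, -0.368, 0.0], [0.0, -0.0, -1.0]]
ft_force: [-6.5, 1.2, 12.4]
grip_width: 0.0001
gripper_force: 6.2
```

Call:
drive_tool(series=[[[0,0,0.0005],0,0.0],[[0,0,0.001],0,0.0],[[0,0,0.001],0,0.0]])

```text
time_s: 12.7
position: [0.5681, 0.1124, 0.1216]
tool_rot: [[0.368, 0.93, 0.0], [0.93, -0.368, 0.0], [0.001, 0.0, -1.0]]
ft_force: [-5.4, 0.9, 12.7]
grip_width: 0.0001
gripper_force: 6.6
```

The lever is on its stop: about 12.7 N held steady, against about 4–5 N free. I'll release straight up and check.

Call:
drive_tool(series=[[[0,0,-0.001],0,0.0],[[0,0,-0.004],0,0.0],[[0,0,-0.015],0,0.0],[[0,0,-0.04],0,0.0],[[0,0,-0.08],0,0.0],[[0,0,-0.11],0,0.0],[[0,0,-0.13],0,0.0],[[0,-0.03,-0.13],0,0.0],[[0,-0.07,-0.13],0,0.0],[[0,-0.11,-0.13],0,0.0],[[0,-0.15,-0.13],0,0.0],[[0,-0.16,-0.13],0,0.0],[[0,-0.16,-0.13],0,0.0]])

```text
time_s: 14.0
position: [0.4192, 0.1713, 0.2512]
tool_rot: [[0.367, 0.93, 0.002], [0.93, -0.367, 0.0], [0.001, 0.002, -1.0]]
ft_force: [0.5, -0.1, 0.5]
grip_width: -0.0006
gripper_force: 0.0
```

```bash
python3 - <<'E'
from h import *
d=grab('scene','s3'); cv2.imwrite('pics/s3c.png',cv2.resize(d['img'][170:300,210:380,::-1],None,fx=4.5,fy=4.5,interpolation=cv2.INTER_CUBIC))
w=-.3772;R=np.array([[np.cos(w),-np.sin(w)],[np.sin(w),np.cos(w)]])
for l in (.58,.62,.66):
    th=.6-l;print(l,((proj(d,np.r_[[.6275,.0242]+R@[-.086*np.cos(th),.058],.12+.086*np.sin(th)])-[210,170])*4.5).round())
E
```

```text
0.58 [[413. 391.]]
0.62 [[412. 395.]]
0.66 [[412. 399.]]
```

View pics/s3c.png

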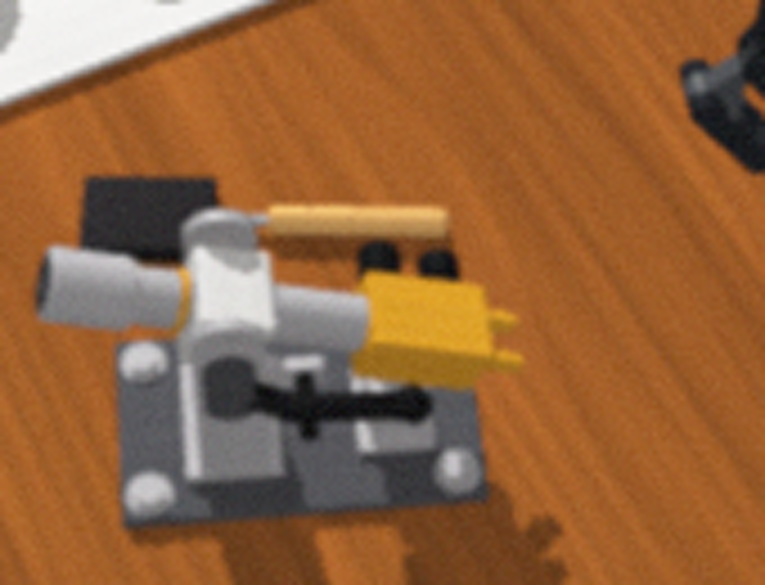

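The lever ball at (413,403) is level and fully down; the model predicts (412,399) for 0.66. The burner has not moved since it was pressed, and the gripper is clear. Handing in.

```bash
python3 -c "
from rig import env
print(env.close_job())"
```

```text
the job is handed in; nothing more can be done
None
```

The job is handed in: the burner tail is pressed onto its stop bolt (about 20 N at the most in the readings taken), the clamp lever is swung down to its stop (about 14 N at most), and the arm is clear of everything after 14 s.

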